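# Nest the tapered parts trays without jamming them

## Task

Nest the three tapered metal trays for storage: slide the middle-sized tray nose first into the large one that is screwed to the bench, then the smallest into the middle-sized one, each just until its open rear edge is flush with the rear edge of the tray round it. Push lightly and stop there, because they wedge a little further in; keep the trays down on the bench instead of lifting them, and leave the other things where they are.

Things in the scene. Friction and masses are not known exactly. Their poses are not given: they have to be found in the camera images.
- tray_large: the largest of three scoop trays of folded aluminium; it is screwed to the bench by four small ears. Outside 148 mm long, 61 mm wide at the nose, 120 mm at the rear; walls 4 mm thick, 34 mm high; it has no floor, the bench serves as one. All three: a tapered U in plan, with a short wall across the narrow nose (+x) and a wide rear end (-x) that has no wall. Origin: centre of the underside, half-way along; z up
- large_mouth (a point): centre of the open rear edge of the large tray (x = -74 mm of its frame), on its underside; axes as the tray's. The space between the side walls is 112 mm wide here and narrows by 0.4 mm per mm towards the nose. The middle tray slides in here, nose first
- tray_mid: the middle-sized tray, loose, 0.25 to 0.5 kg; 124 mm long, outside 58.6 mm wide at the nose, 108 mm at the rear (inside 100); walls 4 mm thick, 28 mm high, floor 2 mm. Origin and axes as the large tray's. Flush in the large tray its origin is at x = -12, y = 0, z = 0 mm of the large tray's frame, with 2 mm free each side; 10 mm deeper it wedges
- mid_nose (a point): middle tray: centre of the inside face of its nose wall, 14 mm above its underside (x = +58 mm of its frame); axes as the tray's. Here it is 52 mm wide between the side walls, so shut fingers fit in. Pushed forward from here it slides on the bench and its tail follows as a trailer's (drag acts about 58 mm behind). Its front 16 mm of floor rise by 3 mm, and it slides easily on the other trays
- tray_small: the smallest tray, loose, 0.08 to 0.17 kg; 100 mm long, outside 56 mm wide at the nose, 96 mm at the rear; walls 4 mm thick, 23 mm high, floor 2 mm. Origin and axes as the large tray's. Flush in the middle tray its origin is at x = -12, y = 0, z = +2 mm of the middle tray's frame, with 2 mm free each side; 10 mm deeper it wedges
- small_nose (a point): smallest tray: centre of the inside face of its nose wall, 12 mm above its underside (x = +46 mm of its frame); axes as the tray's. 49 mm wide here between the side walls. It follows a push from here as the middle tray does (drag acts about 46 mm behind), and its raised toe rides up onto the middle tray's floor, which may nudge that tray in a little
- tape_roll: bystander: black roll of tape lying flat, 58 mm across, 19 mm high, loose. Origin at the centre of its underside
- tin: bystander: small round tin, 47 mm across, 23 mm high, loose. Origin at the centre of its underside
- cell: bystander: grey battery lying on its side, 50 mm long along its x, 14 mm thick, loose. Origin under its middle
- spool: bystander: reel of solder standing on its flange, 55 mm across, 42 mm high, loose; the reel's axis is at y = +9 mm of its own frame, where its origin lies on its underside

How it is judged (in metres and radians):
On the way, in this order (a step that is already met when the one before it is completed fails the run):
1. the middle-sized tray lies in the large one, rear edges flush (x of tray_mid in the frame of tray_large between -0.018 and -0.006 m and y of tray_mid in the frame of tray_large between -0.006 and 0.006 m and z of tray_mid in the frame of tray_large below 0.005 m and angle between the x axis of tray_mid and the x axis of tray_large, either way round below 0.1 rad), for 0.2 s.
2. the smallest tray lies in the middle-sized one, rear edges flush (x of tray_small in the frame of tray_mid between -0.018 and -0.006 m and y of tray_small in the frame of tray_mid between -0.006 and 0.006 m and z of tray_small in the frame of tray_mid below 0.005 m and angle between the x axis of tray_small and the x axis of tray_mid, either way round below 0.1 rad), for 0.2 s.
At the end, for the whole second after the job is handed in: the middle-sized tray lies flat in the large one and the smallest flat in the middle-sized one, nose to nose, each rear edge flush within 6 mm with that of the tray round it, centred within 6 mm and aligned within 0.1 rad, all at rest (all of step 1 and all of step 2 and linear speed of each of tray_mid, tray_small below 0.01 m/s); the robot touches nothing.
It fails at once if a tray is rammed or wedged into another (more than 20 N between them) (contact force between tray_mid and tray_large above 20 N or contact force between tray_small and tray_mid above 20 N).
It fails at once if a tray is lifted off the bench (more than 20 mm) or tipped (height (world z) of any of tray_mid, tray_small above 0.02 m or angle between any of tray_mid, tray_small's own z axis and vertical above 0.25 rad).
It fails at once if a bystander is shifted by more than 20 mm (distance of any of tape_roll, tin, cell, spool from where it was at the start of the episode above 0.02 m).
It also fails if it takes over 67 s, if anything falls off the work surface, if the arm or the gripper's body presses on something with over 40 N, if the wrist force passes 120 N, or if a joint passes its speed limit or range.

## Robot

A 6-joint arm with a two-finger parallel gripper is mounted at the origin on a cart in front of the work surface, level with it; the furniture and walls round the work are solid. World frame = base frame: x ahead of the robot, y to its left, z up, the work surface at z = 0. Lengths are in mm, angles in rad, forces in N, time in s.
With the tool pointing down it reaches from about 400 to 925 mm from the base axis. Payload 12.5 kg.
Tool frame: the origin (TCP) lies at the centre of the arm's flange, where the gripper is bolted on; the fingertips stand 190 mm ahead of it and the grasp point (between the pads) lies env.grip_point_offset ahead of it (env.grip_point_offset is the distance from the TCP to the grasp point, in mm); z points along the fingers, x is the direction in which the jaws open and shut, and the axes are right-handed (so a half turn about z gives the same grasp; the last joint's range is limited). The gripper opens to 95 mm and grips with 3 to 60 N. Pads are 20 mm wide; open, the fingers measure 119 mm over their backs; the gripper's body (75 mm by 180 mm) begins 59 mm behind the grasp point.
Start: joints at [1.204, 0.491, 1.559, -0, 1.092, -0.106], TCP at [161.134, 603.871, 404.761] pointing down, gripper open.
Joint ranges: [-3.1, 3.1], [-0.84, 2.19], [0.05, 2.79], [-1.13, 4.28], [0.06, 2.93], [-2.69, 2.69]. Speed limits (rad/s): [2.22, 2.22, 2.79, 3.14, 3.14, 3.14].

## Interface

Orientations are given as [roll, pitch, yaw] about the fixed x, y, z axes, in that order (R = Rz(yaw) Ry(pitch) Rx(roll)).
In Python, from cell import state, read_camera, camera_model, job_done, env gives the robot as it stands.
- The arm moves only by the tool arm_command, never from a script. Its argument "steps" is a list of rows, each a list of 6 numbers: the shift along the tool's x, y, z in cm, then the turn, a rotation vector about the tool's x, y, z in degrees. In form: [[dx, dy, dz, rx, ry, rz], ...]. A call has 1 to 12 rows; each row is the pose to reach, as a shift and turn from the pose commanded when the call began, along the tool's axes at that moment; what a row does not reach only later rows make up. A row lasts 1/12 s, in which the tool goes at most 41.7 mm and 7.16 degrees, less where a joint would pass 70% of its speed; a pose out of reach is approached as far as the arm can. A call with a gripper value outside its range is refused whole. "jaw" is the finger opening in cm, from 0 to 9.51, set as the call begins (left out, the last holds). The fingers move at their own pace and stop on an object; the grip force is fixed at half the most. Time passes only in rows, so rows that repeat a pose let the fingers close. It gives the time, the measured TCP pose, the force and the opening at its end, in the units of the state.
- state(): the state, without advancing time (a new reading comes with each control period).
- read_camera(name): name is "scene" or "top" or "wrist"; returns the picture (384x512x3 uint8, red, green, blue); there is no depth.
- camera_model(name): a dict with "K" (3x3 intrinsics, pixels), "xyz" and "rotation" of the camera in the world. Camera axes: x right, y up, looking along -z (the intrinsics and any distortion apply to the point x, -y, -z); pixel columns grow to the right and rows downward; lengths in mm; the calibration is good to about 2 mm. A picture is of the moment at which its call begins: read the wrist's pose just before it. camera_model takes no time and is no camera call; for the wrist camera it gives the pose at the moment of the call.
- job_done(): hands the job in, once; it reports no verdict.
The state is a dict: "t": time; "joints": joint angles; "qvel": joint speeds; "tau": joint torques, N m; "eef_pos": TCP position; "tcp_rot": TCP orientation; "ft_force": force on the tool from outside, world axes, zero at the start; "moment": the same for the moment, N m; "opening": opening from 0.0 (shut) to 1.0 (fully open).
Only numpy, scipy, OpenCV 4.12 (cv2) and the standard library are available. Lean on these libraries where they do the work, as an engineer would, in place of code of your own. Each camera call takes 0.05 s, during which the arm holds its last target. There are 200 camera calls.

## Working session

There is one attempt and no reset: what is moved stays moved. The work goes in short steps, Python scripts to look and compute and a tool call to move; the robot and the scene stay as the last step left them, time stands still between calls to the robot, and variables do not carry over. Pictures are saved under pics/ and viewed, about 8 in all and at most 12, crops included, and the job is handed in when it is done.

Besides the shell and the picture viewer there is one more tool, called after "Call:" as name(argument=value, ...) on one line, values as JSON. arm_command: Moves the arm, as the interface text tells. Its arguments: {"type":"object","properties":{"steps":{"type":"array"},"jaw":{"type":"number"}},"required":["steps"]}

```bash
ls; mkdir -p pics; python3 - <<'E'
from cell import *
import cv2
s=state();print(s, env.grip_point_offset)
for n in("top","scene"):
    m=camera_model(n);print(n,m)
    cv2.imwrite(f"pics/{n}0.png",cv2.resize(read_camera(n)[:,:,::-1],(800,600),interpolation=cv2.INTER_CUBIC))
E
```

```text
pics
{'t': 0.0, 'joints': array([ 1.20439018e+00,  4.91539694e-01,  1.55947963e+00, -2.82365426e-05,
        1.09170244e+00, -1.05567097e-01]), 'qvel': array([-0.00110308,  0.00012802,  0.00090326,  0.00085693, -0.00077076,
       -0.00107451]), 'tau': array([ 2.05561182e-04, -6.12655950e+01, -2.58176279e+01,  6.92420150e-02,
        4.83175053e-02, -1.10248370e-04]), 'eef_pos': array([161.12536715, 603.82538256, 404.16357984]), 'tcp_rot': array([-3.14149858e+00,  1.12546791e-03,  1.30997036e+00]), 'ft_force': array([ 0.5703203 , -0.19006674,  0.81483039]), 'moment': array([-0.06252858, -0.04640019,  0.00585118]), 'opening': 1.001661520289583} 171.3
top {'K': array([[416.24932036,   0.        , 253.79009571],
       [  0.        , 416.24932036, 191.77928427],
       [  0.        ,   0.        ,   1.        ]]), 'xyz': array([ 434.27882132,  240.88498392, 1043.31633637]), 'rotation': array([ 0.08209098,  0.00253588, -1.58830795])}
scene {'K': array([[488.20588571,   0.        , 256.38649309],
       [  0.        , 488.20588571, 194.14506679],
       [  0.        ,   0.        ,   1.        ]]), 'xyz': array([ -20.08671144, -316.65409661,  801.81485245]), 'rotation': array([ 0.80162073,  0.01642347, -0.80566733])}
```

View pics/top0.png

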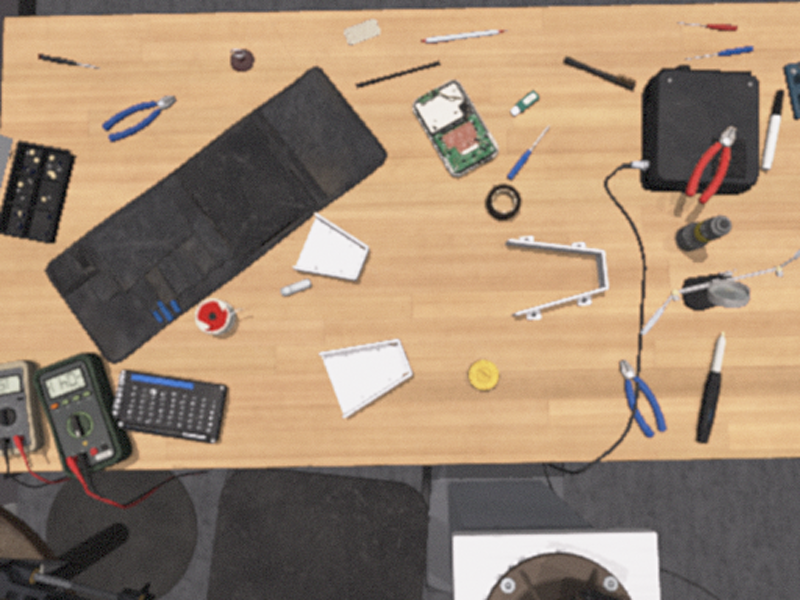

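The top view (800×600) shows the large tray at (560,278) with its mouth facing left, the mid tray at (368,375), the small one at (335,250), tape at (503,202), tin at (483,375), cell at (297,287) and spool at (213,317). Next I segment the trays and fit their outlines.

```bash
cat > h.py <<'E'
import numpy as np, cv2
from cell import *
from scipy.spatial.transform import Rotation as R
from scipy.optimize import least_squares
DIM=dict(L=(148,61,120,34),M=(124,58.6,108,28),S=(100,56,96,23))
def proj(m,P):
    Rm=R.from_euler('xyz',m['rotation']).as_matrix()
    c=(np.atleast_2d(P)-m['xyz'])@Rm; c=c*[1,-1,-1]
    u=c@m['K'].T; return u[:,:2]/u[:,2:]
def ray(m,uv,z):
    Rm=R.from_euler('xyz',m['rotation']).as_matrix()
    uv=np.atleast_2d(uv); d=np.c_[uv,np.ones(len(uv))]@np.linalg.inv(m['K']).T*[1,-1,-1]@Rm.T
    return m['xyz']+d*((z-m['xyz'][2])/d[:,2:])
def pts(n,pose,z):   # outline corners: rearL, noseL, noseR, rearR
    l,wn,wr,h=DIM[n]; x,y,a=pose
    p=np.array([[-l/2,wr/2],[l/2,wn/2],[l/2,-wn/2],[-l/2,-wr/2]])
    c,s=np.cos(a),np.sin(a)
    return np.c_[p@np.array([[c,s],[-s,c]])+[x,y],np.full(4,z)]
def fit(n,uv,m,z=None):  # uv: rim corners at rearL,noseL,noseR,rearR
    z=DIM[n][3] if z is None else z
    W=ray(m,uv,z)[:,:2]
    x0=[*W.mean(0),np.arctan2(*((W[1]+W[2]-W[0]-W[3])[::-1]))]
    r=least_squares(lambda p:(pts(n,p,z)[:,:2]-W).ravel(),x0)
    return r.x,r.fun
E
python3 - <<'E'
from h import *
im=read_camera("top")[:,:,::-1]; cv2.imwrite("pics/top_raw.png",im)
a=cv2.resize(im[125:275,180:260],None,fx=5,fy=4*1.25,interpolation=cv2.INTER_CUBIC)[:600]
b=cv2.resize(im[145:211,315:395],None,fx=5,fy=5,interpolation=cv2.INTER_CUBIC)
o=np.zeros((600,800,3),np.uint8);
o[:,:400]=cv2.resize(im[132:272,185:275],None,fx=600/140,fy=600/140,interpolation=cv2.INTER_CUBIC)[:600,:400] if 0 else cv2.resize(im[132:272,185:278],(400,600),interpolation=cv2.INTER_CUBIC)
o[:330,400:]=b
cv2.imwrite("pics/crop1.png",o)
E
```

```text
(no output)
```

View pics/crop1.png

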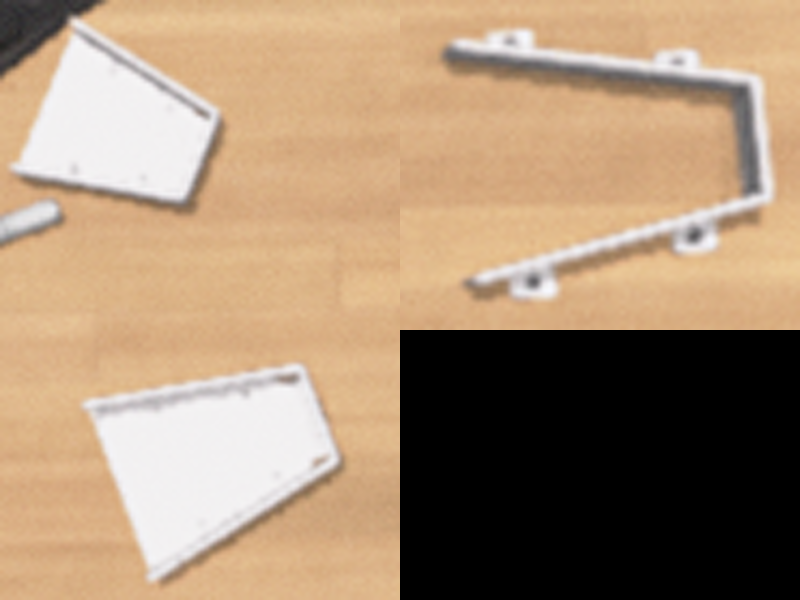

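```bash
python3 - <<'E'
from h import *
m=camera_model("top")
def A(p): p=np.array(p,float)+.5; return p/[400/93,600/140]-.5+[185,132]
def B(p): p=np.array(p,float)+.5-[400,0]; return p/5-.5+[315,145]
for n,uv in dict(S=A([(72,20),(219,112),(186,204),(13,170)]),M=A([(86,404),(302,367),(340,464),(152,580)]),L=B([(456,40),(760,75),(772,201),(474,288)])).items():
    p,r=fit(n,uv,m); print(n,p.round(3),np.degrees(p[2]).round(1),r.round(1))
    l=DIM[n][0]; a=p[2]; print('  nose wall mid', (p[:2]+(l/2-2)*np.array([np.cos(a),np.sin(a)])).round(1))
for n,uv,z in (("tape",(503,202),19),("tin",(483,375),23),("cell",(297,287),7)):
    print(n,ray(m,np.array(uv)/1.5625,z).round(0))
E
```

```text
S [596.274 341.405  -1.958] -112.2 [ 0.5 -0.4 -0.3 -1.2  1.   0.3 -1.2  1.3]
  nose wall mid [578.1 297. ]
M [407.54  287.617  -1.225] -70.2 [ 0.6  1.2  0.5 -1.3  0.6 -0.8 -1.7  0.9]
  nose wall mid [427.9 231.2]
L [554.609 -12.217  -1.511] -86.6 [-0.5  1.4 -1.1  0.   0.  -0.5  1.6 -0.9]
  nose wall mid [558.9 -84.1]
tape [[672.  69.  19.]]
tin [[398. 109.  23.]]
cell [[543. 401.   7.]]
```

```bash
cat >> h.py <<'E'
def go(x,y,z,yawdeg,n=None):  # print delta in tool axes (cm, deg) from the measured pose
    s=state(); Rt=R.from_euler('xyz',s['tcp_rot'])
    d=Rt.inv().apply(np.array([x,y,z])-s['eef_pos'])/10
    rv=(Rt.inv()*R.from_euler('xyz',[np.pi,0,np.radians(yawdeg)])).as_rotvec(degrees=True)
    print('delta',d.round(2),rv.round(1),'pos',s['eef_pos'].round(1),'yaw',np.degrees(s['tcp_rot'][2]).round(1),'t',round(s['t'],2),'F',s['ft_force'].round(1))
E
python3 - <<'E'
from h import *
go(427.9,231.2,330,109.8)
E
```

```text
delta [-29.12  35.38   7.45] [ -0.    0.  -34.7] pos [161.1 603.9 404.3] yaw 75.1 t 0.15 F [ 0.3 -0.4  0.5]
```

Call:
arm_command(steps=[[-2, 2.4, 0.5, 0, 0, -4], [-4.9, 5.9, 1.2, 0, 0, -8], [-7.8, 9.4, 2, 0, 0, -12], [-10.7, 13, 2.7, 0, 0, -16], [-13.6, 16.5, 3.5, 0, 0, -20], [-16.5, 20, 4.2, 0, 0, -24], [-19.4, 23.5, 5, 0, 0, -28], [-22.3, 27.1, 5.7, 0, 0, -32], [-25.2, 30.6, 6.5, 0, 0, -34.7], [-28, 34, 7.2, 0, 0, -34.7], [-29.1, 35.4, 7.4, 0, 0, -34.7], [-29.1, 35.4, 7.4, 0, 0, -34.7]], jaw=2.4)

```text
t: 1.15
eef_pos: [430.2, 228.2, 330.0]
tcp_rot: [-3.141, 0.0, 1.913]
ft_force: [-0.1, 0.7, -0.2]
opening: 0.266
```

```bash
python3 - <<'E'
from h import *
go(427.9,231.2,330,109.8)
m=camera_model("wrist"); im=read_camera("wrist")[:,:,::-1].copy(); print(m)
cv2.imwrite("pics/w1raw.png",im)
p=[407.54,287.617,-1.225]
for q in proj(m,pts('M',p,28)): cv2.circle(im,tuple(q.round().astype(int)),2,(0,0,255),-1); print(q.round(1))
cv2.imwrite("pics/w1.png",cv2.resize(im,(800,600),interpolation=cv2.INTER_CUBIC))
E
```

```text
delta [ 0.36 -0.11  0.  ] [-0.   0.  -0.2] pos [430.2 228.2 330. ] yaw 109.6 t 1.15 F [-0.1  0.7 -0.2]
{'K': array([[294.42504749,   0.        , 260.32731439],
       [  0.        , 294.42504749, 187.58835891],
       [  0.        ,   0.        ,   1.        ]]), 'xyz': array([369.41159603, 205.47967673, 310.64268477]), 'rotation': array([-0.23490093,  0.00196551,  1.91374294])}
[384.4 234.8]
[263.5 212.1]
[263.5 153.9]
[395.3 127.4]
```

View pics/w1.png

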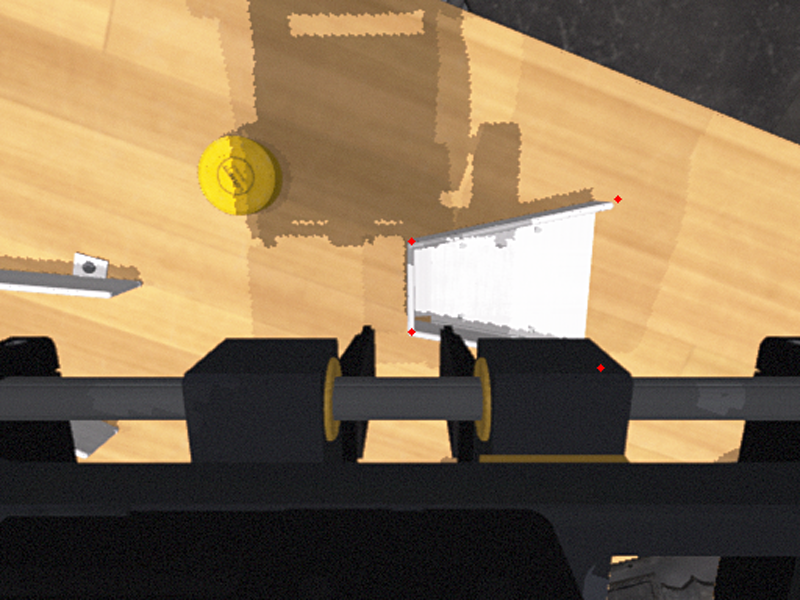

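The wrist view agrees with the top fit to about 1–2 mm: the nose wall is at column 412 and the projected corners fall at (412,241) and (411,332). I'm going down to straddle the nose wall, then gripping.

Call:
arm_command(steps=[[0.3, -0.1, 3, 0, 0, -0.2], [0.35, -0.1, 6.5, 0, 0, -0.2], [0.35, -0.1, 9.5, 0, 0, -0.2], [0.35, -0.1, 11.5, 0, 0, -0.2], [0.35, -0.1, 12.7, 0, 0, -0.2], [0.35, -0.1, 13.1, 0, 0, -0.2], [0.35, -0.1, 13.1, 0, 0, -0.2]])

```text
t: 1.78
eef_pos: [425.8, 234.8, 199.0]
tcp_rot: [-3.14, -0.0, 1.919]
ft_force: [0.1, -0.4, 0.5]
opening: 0.253
```

Call:
arm_command(steps=[[0, 0, 0, 0, 0, 0], [0, 0, 0, 0, 0, 0], [0, 0, 0, 0, 0, 0], [0, 0, 0, 0, 0, 0], [0, 0, 0, 0, 0, 0], [0, 0, 0, 0, 0, 0]], jaw=0)

```text
t: 2.28
eef_pos: [426.2, 234.3, 200.6]
tcp_rot: [3.14, -0.0, 1.919]
ft_force: [1.3, -3.0, 8.1]
opening: 0.04
```

```bash
python3 - <<'E'
from h import *
go(427.9,231.2,199,109.8)
print(state()['opening']*95)
E
```

```text
delta [-0.35  0.05  0.16] [ 0.1 -0.   0.1] pos [426.2 234.3 200.6] yaw 109.9 t 2.28 F [ 1.3 -3.   8.1]
3.7704642564468642
```

Call:
arm_command(steps=[[0, 0, -0.1, 0, 0, 0], [0, 0, -0.2, 0, 0, 0], [-0.4, 0.1, -0.2, 0, 0, 0.3], [-1, 0.4, -0.2, 0, 0, 1], [-2, 0.8, -0.2, 0, 0, 2], [-3, 1.1, -0.2, 0, 0, 3], [-4, 1.5, -0.2, 0, 0, 4], [-5, 1.9, -0.2, 0, 0, 5], [-6, 2.3, -0.2, 0, 0, 6], [-7, 2.6, -0.2, 0, 0, 7], [-7.8, 2.9, -0.2, 0, 0, 8], [-8, 3, -0.2, 0, 0, 8]])

```text
t: 3.28
eef_pos: [482.5, 168.2, 201.7]
tcp_rot: [3.141, -0.0, 1.777]
ft_force: [0.2, 0.3, -3.6]
opening: 0.045
```

```bash
python3 - <<'E'
from h import *
go(548.4,91.6,200.6,93.4)
print(state()['opening']*95)
m=camera_model("top"); im=read_camera("top")[:,:,::-1]
cv2.imwrite("pics/t2.png",cv2.resize(im[120:280,180:400],(800,582),interpolation=cv2.INTER_CUBIC))
E
```

```text
delta [-8.85  4.88  0.12] [ 0.  -0.   8.4] pos [482.5 168.2 201.7] yaw 101.8 t 3.28 F [ 0.2  0.3 -3.6]
4.257836834521005
```

View pics/t2.png

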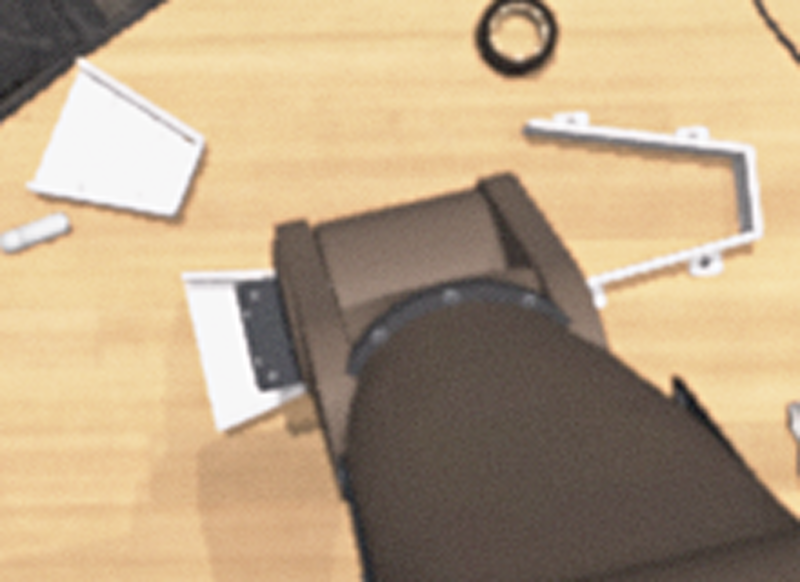

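The tray follows the gripper, with its rear edge at (185,272)–(220,430) in the crop. I'm carrying on to the pre-entry pose.

Call:
arm_command(steps=[[-0.4, 0.2, 0, 0, 0, 0.3], [-1.2, 0.7, 0.1, 0, 0, 1], [-2.2, 1.2, 0.1, 0, 0, 2], [-3.2, 1.8, 0.1, 0, 0, 3], [-4.2, 2.3, 0.1, 0, 0, 4], [-5.2, 2.9, 0.1, 0, 0, 5], [-6.2, 3.4, 0.1, 0, 0, 6], [-7.2, 4, 0.1, 0, 0, 7], [-8, 4.4, 0.1, 0, 0, 7.8], [-8.6, 4.7, 0.1, 0, 0, 8.4], [-8.8, 4.9, 0.1, 0, 0, 8.4], [-8.8, 4.9, 0.1, 0, 0, 8.4]])

```text
t: 4.33
eef_pos: [548.1, 93.0, 200.7]
tcp_rot: [3.141, 0.0, 1.632]
ft_force: [-0.1, -1.3, -1.8]
opening: 0.041
```

```bash
python3 - <<'E'
from h import *
go(548.4,91.6,200.6,93.4)
im=read_camera("top")[:,:,::-1]; m=camera_model("wrist"); w=read_camera("wrist")[:,:,::-1].copy()
for q in proj(m,pts('L',[554.609,-12.217,-1.511],34)): print('L',q.round(1)); cv2.circle(w,tuple(q.round().astype(int)),1,(0,0,255),-1)
s=state();a=s['tcp_rot'][2]-np.pi
p=[*(s['eef_pos'][:2]-60*np.array([np.cos(a),np.sin(a)])),a];print(p)
for q in proj(m,pts('M',p,28)): print('M',q.round(1)); cv2.circle(w,tuple(q.round().astype(int)),1,(0,255,0),-1)
t=im.copy()
for q in proj(camera_model("top"),pts('M',p,28)): cv2.circle(t,tuple(q.round().astype(int)),0,(0,255,0),-1)
o=np.zeros((600,800,3),np.uint8)
o[:,:500]=cv2.resize(w,None,fx=1.5625,fy=1.5625,interpolation=cv2.INTER_CUBIC)[:,:500] if 0 else cv2.resize(w[:,:400],(500,600))[:600,:500] if 0 else o[:,:500]
cv2.imwrite("pics/w3.png",cv2.resize(w,(800,600),interpolation=cv2.INTER_CUBIC))
cv2.imwrite("pics/t3.png",cv2.resize(t[135:235,230:400],(800,470),interpolation=cv2.INTER_CUBIC))
E
```

```text
delta [-0.14  0.02  0.01] [0.  0.  0.1] pos [548.1  93.  200.7] yaw 93.5 t 4.33 F [-0.1 -1.3 -1.8]
L [207.6 336.1]
L [-57.3 290.5]
L [-86.9 184.9]
L [198.  127.1]
[np.float64(543.9623579341238), np.float64(153.45429071294487), np.float64(-1.5087774101389624)]
M [465.9 319.9]
M [259.1 282.7]
M [259.  184.4]
M [500.2 137.7]
```

View pics/w3.png

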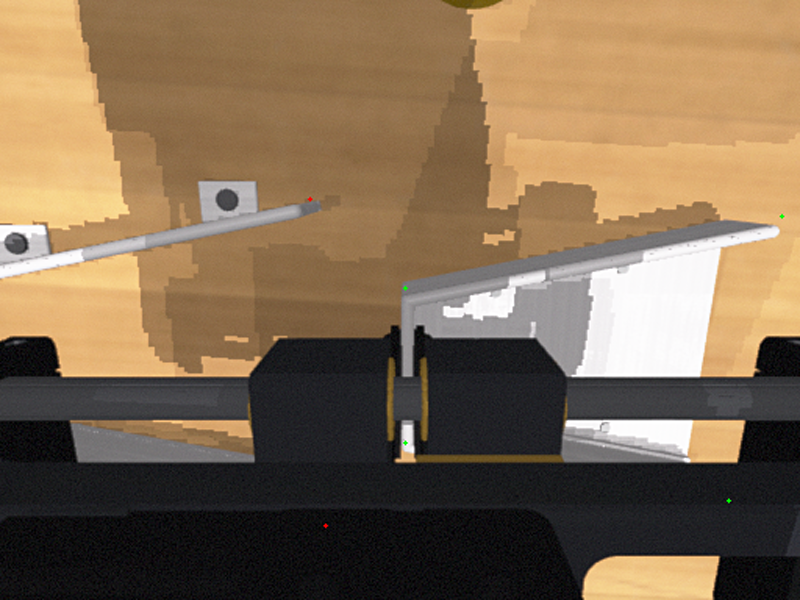

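The wrist view shows the mid nose corner near (405,297), where I predicted (405,288), and the large rear right corner near (302,205), where I predicted (310,199). I zoom in to measure the relative offset.

```bash
python3 - <<'E'
from h import *
m=camera_model("wrist"); w=read_camera("wrist")[:,:,::-1]; cv2.imwrite("pics/w4raw.png",w); np.save("w4.npy",np.array(m,dtype=object),allow_pickle=True)
a=cv2.resize(w[120:190,0:266],(798,210),interpolation=cv2.INTER_CUBIC)
b=cv2.resize(w[135:205,246:512],(798,210),interpolation=cv2.INTER_CUBIC)
t=cv2.imread("pics/t3.png"); 
im=read_camera("top")[:,:,::-1]
c=cv2.resize(im[140:200,225:425],(534,160),interpolation=cv2.INTER_CUBIC)
c=cv2.resize(im[145:185,225:425],(798,160),interpolation=cv2.INTER_CUBIC)
cv2.imwrite("pics/z4.png",np.vstack([a,b,c]))
E
```

```text
(no output)
```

View pics/z4.png

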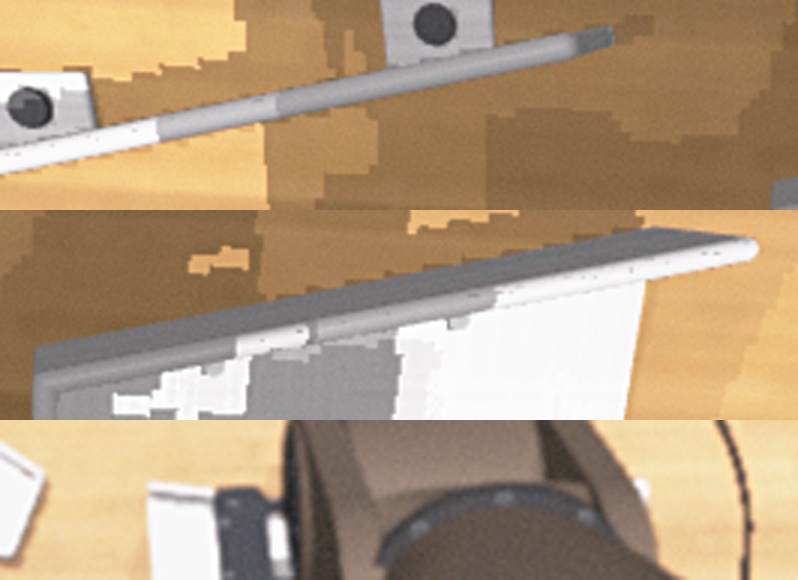

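```bash
python3 - <<'E'
from h import *
m=camera_model("wrist")
f=lambda P,o:(np.array(P,float)+.5)/3-.5+o
La=ray(m,f([(572,36),(275,96),(158,120),(0,152)],[0,120]),34)
Lb=ray(m,f([(582,55),(280,117),(160,142),(0,175)],[0,120]),34)
Ma=ray(m,f([(37,168),(240,127),(495,76),(748,28)],[246,135]),28)
Mb=ray(m,f([(50,182),(310,133),(495,97),(650,71),(757,48)],[246,135]),28)
for n,P in(("L out",La),("L in",Lb),("M out",Ma),("M in",Mb)):
    k,b=np.polyfit(P[:,1],P[:,0],1); print(n,P[:,:2].round(1).tolist(),'slope deg',np.degrees(np.arctan(k)).round(2),'x at y=60',round(k*60+b,2),'x at y=0',round(b,2))
E
```

```text
L out [[492.5, 54.7], [505.5, 5.3], [510.8, -14.6], [518.0, -41.9]] slope deg -14.77 x at y=60 491.09 x at y=0 506.91
L in [[495.5, 56.4], [509.0, 5.9], [514.5, -14.6], [522.0, -42.5]] slope deg -15.01 x at y=60 494.5 x at y=0 510.58
M out [[521.8, 89.8], [512.1, 125.2], [500.2, 168.6], [489.2, 210.6]] slope deg -15.11 x at y=60 529.75 x at y=0 545.95
M in [[524.2, 92.3], [512.4, 137.8], [503.9, 169.3], [497.7, 195.4], [492.5, 213.0]] slope deg -14.64 x at y=60 532.67 x at y=0 548.35
```

Both right walls run at −14.9°, so the trays are parallel. The mid tray sits about 0.5 mm to the left, and needs 157 mm of travel to be flush. I advance in two parts and check the force between them.

Call:
arm_command(steps=[[-0.3, 0, 0.05, 0, 0, 0], [-1, 0, 0.05, 0, 0, 0], [-2, 0, 0.05, 0, 0, 0], [-3, 0, 0.05, 0, 0, 0], [-4, 0, 0.05, 0, 0, 0], [-5, 0, 0.05, 0, 0, 0], [-6, 0, 0.05, 0, 0, 0], [-7, 0, 0.05, 0, 0, 0], [-8, 0, 0.05, 0, 0, 0], [-9, 0, 0.05, 0, 0, 0], [-9.8, -0.02, 0.05, 0, 0, 0], [-10, -0.02, 0.05, 0, 0, 0]])

```text
t: 5.53
eef_pos: [553.7, -7.4, 200.6]
tcp_rot: [3.141, -0.0, 1.632]
ft_force: [-0.1, 6.0, 5.3]
opening: 0.043
```

```bash
python3 - <<'E'
from h import *
go(548.1+.0628*155.7,93-.998*155.7,200.4,93.6)
m=camera_model("wrist"); w=read_camera("wrist")[:,:,::-1]; cv2.imwrite("pics/w5.png",cv2.resize(w[100:300],(800,312),interpolation=cv2.INTER_CUBIC))
E
```

```text
delta [-5.51  0.08  0.02] [ 0.  -0.  -0.1] pos [553.7  -7.4 200.6] yaw 93.5 t 5.53 F [-0.1  6.   5.3]
```

View pics/w5.png

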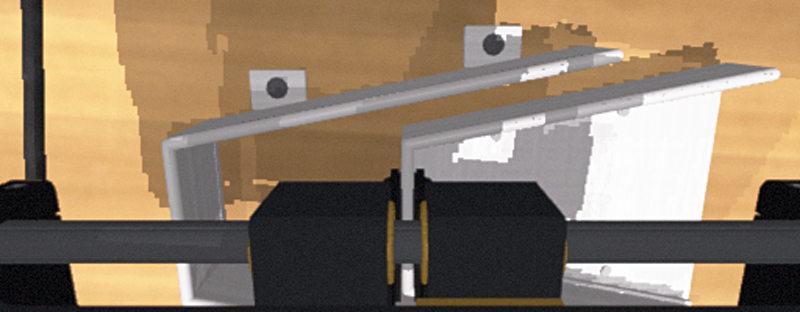

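The walls run parallel with an even gap, and there is no contact. I go on to flush.

Call:
arm_command(steps=[[-0.3, 0, -0.05, 0, 0, 0], [-0.8, 0, -0.05, 0, 0, 0], [-1.4, 0, -0.05, 0, 0, 0], [-2, 0, -0.05, 0, 0, 0], [-2.6, 0, -0.05, 0, 0, 0], [-3.2, 0, -0.05, 0, 0, 0], [-3.8, 0, -0.05, 0, 0, 0], [-4.3, 0, -0.05, 0, 0, 0], [-4.8, 0, -0.05, 0, 0, 0], [-5.2, 0, -0.05, 0, 0, 0], [-5.3, 0, -0.05, 0, 0, 0], [-5.3, 0, -0.05, 0, 0, 0]])

```text
t: 6.58
eef_pos: [557.0, -59.7, 200.7]
tcp_rot: [3.141, 0.0, 1.633]
ft_force: [-0.6, -1.8, -0.8]
opening: 0.041
```

```bash
python3 - <<'E'
from h import *
go(548.1+.0628*155.7,93-.998*155.7,200.4,93.6)
m=camera_model("wrist"); w=read_camera("wrist")[:,:,::-1]; cv2.imwrite("pics/w6.png",cv2.resize(w[110:285,60:512],(800,310),interpolation=cv2.INTER_CUBIC))
E
```

```text
delta [-0.27  0.07  0.03] [ 0.   0.  -0.1] pos [557.  -59.7 200.7] yaw 93.5 t 6.58 F [-0.6 -1.8 -0.8]
```

View pics/w6.png

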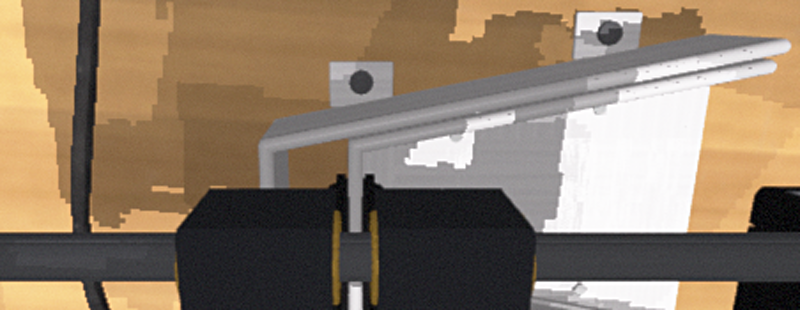

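```bash
python3 - <<'E'
from h import *
m=camera_model("wrist")
f=lambda P:(np.array(P,float)+.5)/(800/452)-.5+[60,110]
L=ray(m,f([(785,40),(262,143)]),34)[:,:2]; M=ray(m,f([(771,62),(350,145)]),28)[:,:2]
print(L,M)
a=np.radians(-86.45);u=np.array([np.cos(a),np.sin(a)]);v=np.array([-u[1],u[0]])
print('rear: M-L long',(M[0]-L[0])@u,'(0 flush) lat',(M[0]-L[0])@v,'(6)');print('nose long',(M[1]-L[1])@u,'(-24) lat',(M[1]-L[1])@v,'(1.2)')
print((L[1]-L[0])@u,(M[1]-M[0])@u)
E
```

```text
[[492.57838377  55.00261207]
 [531.23242579 -89.41839913]] [[499.06494344  57.40335849]
 [531.75242957 -63.75213411]]
rear: M-L long -1.9944948504017221 (0 flush) lat 6.622766039807645 (6)
nose long -25.58481673716003 (-24) lat 2.1082496341364365 (1.2)
146.53732900939016 122.94700712263187
```

The mid tray is about 1.8 mm short of flush (x≈−13.8 mm) and 0.7 mm off centre, both in tolerance. I release it and move to the small tray.

Call:
arm_command(steps=[[0, 0, 0, 0, 0, 0], [0, 0, 0, 0, 0, 0], [0, 0, 0, 0, 0, 0], [0, 0, 0, 0, 0, 0], [0, 0, -1, 0, 0, 0], [0, 0, -3, 0, 0, 0], [0, 0, -6, 0, 0, 0], [0, 0, -9, 0, 0, 0], [0, 0, -11, 0, 0, 0], [0, 0, -12, 0, 0, 0], [0, 0, -12, 0, 0, 0]], jaw=1.4)

```text
t: 7.55
eef_pos: [557.0, -59.1, 323.2]
tcp_rot: [3.138, 0.001, 1.633]
ft_force: [-1.2, -0.0, 0.1]
opening: 0.141
```

```bash
python3 - <<'E'
from h import *
go(578.1,297,320,67.8); print(state()['opening']*95)
E
```

```text
delta [35.41  4.32  0.3 ] [ 0.2  0.  25.8] pos [557.  -59.1 323.2] yaw 93.6 t 7.55 F [-1.2 -0.   0.1]
13.433367663814032
```

Call:
arm_command(steps=[[2, 0.2, 0, 0, 0, 2], [6, 0.7, 0, 0, 0, 5], [10, 1.2, 0, 0, 0, 8], [14, 1.7, 0, 0, 0, 11], [18, 2.2, 0, 0, 0, 14], [22, 2.7, 0, 0, 0, 17], [26, 3.2, 0, 0, 0, 20], [30, 3.7, 0, 0, 0, 23], [33.5, 4.1, 0, 0, 0, 25.8], [35.2, 4.3, 0, 0, 0, 25.8], [35.4, 4.3, 0, 0, 0, 25.8], [35.4, 4.3, 0, 0, 0, 25.8]], jaw=2.4)

```text
t: 8.55
eef_pos: [577.6, 297.2, 319.3]
tcp_rot: [-3.14, 0.002, 1.185]
ft_force: [0.6, 0.5, -1.0]
opening: 0.248
```

```bash
python3 - <<'E'
from h import *
go(578.1,297,320,67.8)
m=camera_model("wrist"); w=read_camera("wrist")[:,:,::-1].copy(); cv2.imwrite("pics/w7raw.png",w)
for q in proj(m,pts('S',[596.274,341.405,-1.958],23)): print(q.round(1)); cv2.circle(w,tuple(q.round().astype(int)),0,(0,0,255),-1)
t=read_camera("top")[:,:,::-1]; mt=camera_model("top")
o=np.vstack([cv2.resize(w[90:250,150:512],(800,354),interpolation=cv2.INTER_CUBIC),cv2.resize(t[148:208,315:515-3],(788,240),interpolation=cv2.INTER_CUBIC).repeat(1,0) if 0 else cv2.resize(t[148:208,305:505],(800,240),interpolation=cv2.INTER_CUBIC)])
cv2.imwrite("pics/w7.png",o)
E
```

```text
delta [ 0.    0.05 -0.07] [-0.1  0.1  0.1] pos [577.6 297.2 319.3] yaw 67.9 t 8.55 F [ 0.6  0.5 -1. ]
[359.2 233. ]
[259.6 213.7]
[259.7 157.3]
[367.5 136. ]
```

View pics/w7.png

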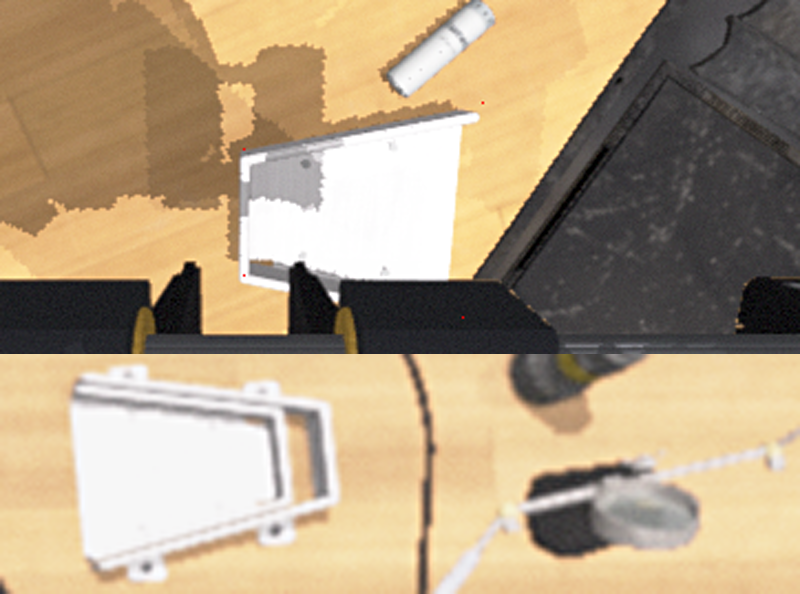

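The top view shows the mid tray nested and flush. The small tray is about 2.5 mm off my estimate along tool y and 1 mm along x, so I correct for that while going down and gripping.

Call:
arm_command(steps=[[-0.1, 0.25, 2, 0, 0, 0], [-0.1, 0.25, 5, 0, 0, 0], [-0.1, 0.25, 8, 0, 0, 0], [-0.1, 0.25, 10.5, 0, 0, 0], [-0.1, 0.25, 11.6, 0, 0, 0], [-0.1, 0.25, 11.8, 0, 0, 0], [-0.1, 0.25, 11.8, 0, 0, 0]])

```text
t: 9.23
eef_pos: [580.3, 294.0, 202.9]
tcp_rot: [-3.141, 0.0, 1.182]
ft_force: [0.5, 0.2, 0.3]
opening: 0.254
```

Call:
arm_command(steps=[[0, 0, 0, 0, 0, 0], [0, 0, 0, 0, 0, 0], [0, 0, 0, 0, 0, 0], [0, 0, 0, 0, 0, 0], [0, 0, 0, 0, 0, 0], [0, 0, 0, 0, 0, 0]], jaw=0)

```text
t: 9.73
eef_pos: [580.0, 295.0, 203.7]
tcp_rot: [3.141, -0.001, 1.183]
ft_force: [-1.0, -1.6, 7.2]
opening: 0.037
```

```bash
python3 - <<'E'
from h import *
print(state()['opening']*95)
# mid pose now, in world: nose wall centre (557.0,-59.7) was grip + lateral offset
a=np.radians(-86.45);u=np.array([np.cos(a),np.sin(a)]);v=np.array([-u[1],u[0]])
# M noseR corner measured (531.75,-63.75): axis = +29.3 v ; rear edge centre 124 behind
nose=np.array([531.75,-63.75])+29.3*v; rear=nose-124*u
r2=np.array([499.06,57.40])+54*v
print('M nose front',nose,'rear',rear,r2)
pre=(rear+r2)/2-32*u   # small nose-wall centre: 32 behind mid's rear edge
print('pre',pre); go(*pre,202,93.55)
go(*( (pre+state()['eef_pos'][:2])/2),202,81)
E
```

```text
3.555811977251718
M nose front [560.9937775  -61.93575709] rear [553.31575292  61.8263047 ] [552.95638175  60.74365587]
pre [551.15464163  93.22357687]
delta [-19.77   4.96   0.16] [  0.1  -0.  -25.8] pos [580.  295.  203.7] yaw 67.8 t 9.73 F [-1.  -1.6  7.2]
delta [-9.88  2.48  0.17] [  0.1  -0.  -13.2] pos [580.  295.  203.7] yaw 67.8 t 9.73 F [-1.  -1.6  7.2]
```

Call:
arm_command(steps=[[0, 0, -0.1, 0, 0, 0], [-0.3, 0.1, -0.15, 0, 0, 0], [-1, 0.2, -0.15, 0, 0, 0], [-2.1, 0.5, -0.15, 0, 0, -1], [-3.3, 0.8, -0.15, 0, 0, -2.5], [-4.5, 1.1, -0.15, 0, 0, -4], [-5.7, 1.4, -0.15, 0, 0, -6], [-6.9, 1.7, -0.15, 0, 0, -8], [-8.1, 2, -0.15, 0, 0, -10], [-9.2, 2.3, -0.15, 0, 0, -12], [-9.8, 2.5, -0.15, 0, 0, -13], [-9.9, 2.5, -0.15, 0, 0, -13]])

```text
t: 10.73
eef_pos: [565.3, 192.3, 204.1]
tcp_rot: [-3.141, 0.0, 1.409]
ft_force: [0.6, -0.7, -1.4]
opening: 0.037
```

```bash
python3 - <<'E'
from h import *
go(551.2,93.2,204,93.55)
E
```

```text
delta [-10.01   0.2    0.02] [ -0.    0.  -12.8] pos [565.3 192.3 204.1] yaw 80.7 t 10.73 F [ 0.6 -0.7 -1.4]
```

Call:
arm_command(steps=[[-0.3, 0, 0, 0, 0, -0.3], [-1.1, 0, 0, 0, 0, -1.3], [-2.2, 0, 0, 0, 0, -2.7], [-3.3, 0.1, 0, 0, 0, -4.2], [-4.4, 0.1, 0, 0, 0, -5.6], [-5.5, 0.1, 0, 0, 0, -7], [-6.6, 0.1, 0, 0, 0, -8.4], [-7.7, 0.15, 0, 0, 0, -9.8], [-8.8, 0.2, 0, 0, 0, -11.2], [-9.7, 0.2, 0, 0, 0, -12.4], [-10, 0.2, 0, 0, 0, -12.8], [-10, 0.2, 0, 0, 0, -12.8]])

```text
t: 11.73
eef_pos: [551.4, 94.5, 204.2]
tcp_rot: [-3.141, -0.0, 1.632]
ft_force: [-0.0, -0.4, -1.1]
opening: 0.035
```

```bash
python3 - <<'E'
from h import *
go(551.2,93.2,204,93.55)
m=camera_model("wrist"); w=read_camera("wrist")[:,:,::-1].copy(); cv2.imwrite("pics/w8raw.png",w)
a=cv2.resize(w[110:200,0:266],(798,270),interpolation=cv2.INTER_CUBIC)
b=cv2.resize(w[130:220,246:512],(798,270),interpolation=cv2.INTER_CUBIC)
cv2.imwrite("pics/z8.png",np.vstack([a,b]))
E
```

```text
delta [-0.12 -0.03  0.02] [-0. -0. -0.] pos [551.4  94.5 204.2] yaw 93.5 t 11.73 F [-0.  -0.4 -1.1]
```

View pics/z8.png

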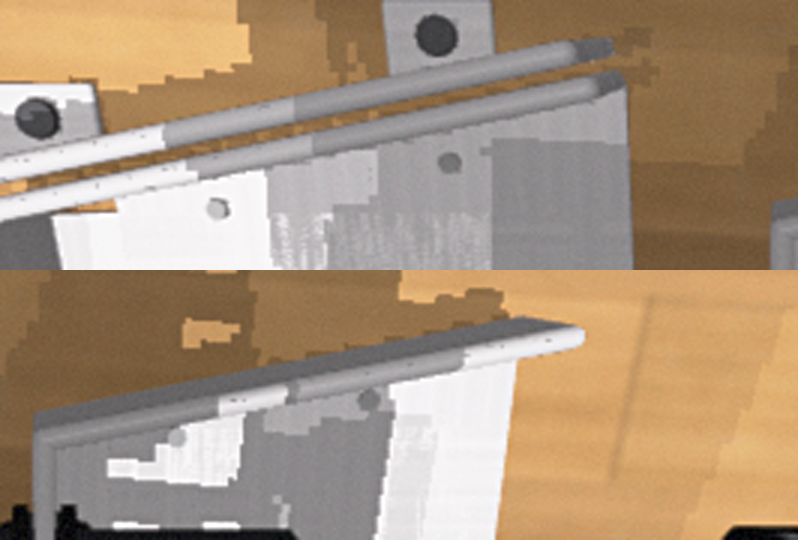

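```bash
python3 - <<'E'
from h import *
m=camera_model("wrist")
f=lambda P,o:(np.array(P,float)+.5)/3-.5+o
D=dict(Lo=(ray(m,f([(572,42),(295,97),(160,124),(0,157)],[0,110]),34)),
Mo=ray(m,f([(592,78),(312,137),(185,162),(0,200)],[0,110]),28),
Mi=ray(m,f([(603,96),(312,157),(200,178),(0,220)],[0,110]),28),
So=ray(m,f([(36,165),(220,129),(465,81),(578,57)],[246,130]),23),
Si=ray(m,f([(50,178),(290,129),(465,98),(583,75)],[246,130]),23))
for n,P in D.items():
    k,b=np.polyfit(P[:,1],P[:,0],1); print(n,P[0,:2].round(1),P[-1,:2].round(1),'deg',np.degrees(np.arctan(k)).round(2),'x at y=60',round(k*60+b,2))
a=np.radians(-86.45);u=np.array([np.cos(a),np.sin(a)]);v=np.array([-u[1],u[0]])
print('M vs L rear long/lat(6)',(D['Mo'][0]-D['Lo'][0])[:2]@u,(D['Mo'][0]-D['Lo'][0])[:2]@v)
d=(D['So'][0]-D['Mo'][0])[:2]; print('S nose vs M rear: long',d@u,'lat',d@v,'(want 26)')
n=lambda A:A[:,:2]@[np.sin(np.radians(14.95)),0]+0
w=np.array([np.cos(np.radians(14.95)),np.sin(np.radians(14.95))])
for k in D: print(k,'perp',(D[k][:,:2]@w).round(2))
# expected perp difference S-M once travelled T along u
T=100-d@u; print('travel',T,'S-M perp after',(D['So'][:,:2]@w).mean()+T*(u@w)-(D['Mo'][:,:2]@w).mean(),(D['Si'][:,:2]@w).mean()+T*(u@w)-(D['Mi'][:,:2]@w).mean(),'want 5.88')
E
```

```text
Lo [492.5  55. ] [518.  -43.2] deg -14.51 x at y=60 491.19
Mo [498.7  57.2] [527.1 -49.7] deg -14.89 x at y=60 498.03
Mi [501.7  59.2] [530.9 -50.2] deg -14.91 x at y=60 501.53
So [524.3  90.6] [498.  188.1] deg -15.05 x at y=60 532.55
Si [526.6  93.4] [501.2 189.7] deg -14.74 x at y=60 535.22
M vs L rear long/lat(6) -1.75763185799045 6.2992228339603065
S nose vs M rear: long -31.77463032405862 lat 27.583044036489678 (want 26)
Lo perp [490.05 489.58 489.38 489.3 ]
Mo perp [496.57 496.75 496.54 496.49]
Mi perp [499.99 500.18 499.83 499.98]
So perp [529.89 529.93 529.96 529.64]
Si perp [532.88 532.5  533.12 533.14]
travel 131.77463032405862 S-M perp after 7.221105515627869 6.868323536536025 want 5.88
```

The small tray is parallel to the mid tray and about 1.2 mm too far left, with 131.8 mm to go to flush. I slide it in with a 1.2 mm sideways correction and a 2.5 mm rise for the mid tray's floor.

Call:
arm_command(steps=[[-0.2, 0, -0.05, 0, 0, 0], [-0.7, -0.05, -0.1, 0, 0, 0], [-1.4, -0.1, -0.15, 0, 0, 0], [-2.1, -0.12, -0.2, 0, 0, 0], [-2.9, -0.12, -0.25, 0, 0, 0], [-3.7, -0.12, -0.25, 0, 0, 0], [-4.5, -0.12, -0.25, 0, 0, 0], [-5.3, -0.12, -0.25, 0, 0, 0], [-6.1, -0.12, -0.25, 0, 0, 0], [-6.8, -0.12, -0.25, 0, 0, 0], [-7, -0.12, -0.25, 0, 0, 0], [-7, -0.12, -0.25, 0, 0, 0]])

```text
t: 12.78
eef_pos: [554.6, 24.2, 206.7]
tcp_rot: [3.142, -0.0, 1.632]
ft_force: [-0.5, -0.5, -1.4]
opening: 0.039
```

```bash
python3 - <<'E'
from h import *
go(551.4+.0619*130.5-1.2,94.5-.998*130.5,206.7,93.55)
m=camera_model("wrist"); w=read_camera("wrist")[:,:,::-1].copy()
cv2.imwrite("pics/z9.png",cv2.resize(w[100:285,60:512],(904,370),interpolation=cv2.INTER_CUBIC)[:,:800])
E
```

```text
delta [-6. -0.  0.] [ 0. -0. -0.] pos [554.6  24.2 206.7] yaw 93.5 t 12.78 F [-0.5 -0.5 -1.4]
```

View pics/z9.png

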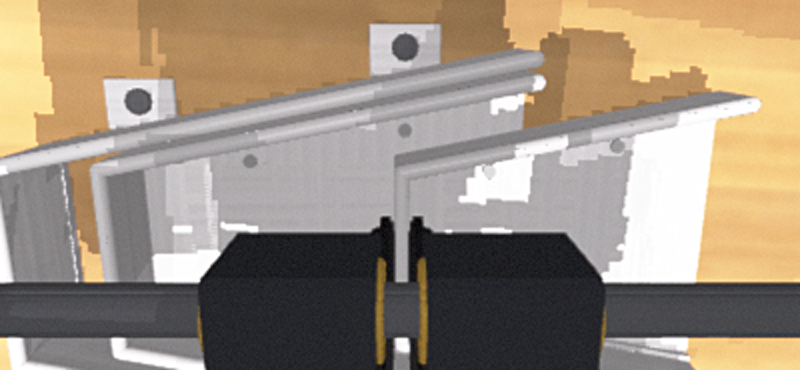

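The small tray is in the mid tray, aligned and with no contact. I push on to flush; the script's remaining travel of 6.0 cm fits.

Call:
arm_command(steps=[[-0.3, 0, 0, 0, 0, 0], [-0.9, 0, 0, 0, 0, 0], [-1.6, 0, 0, 0, 0, 0], [-2.3, 0, 0, 0, 0, 0], [-3, 0, 0, 0, 0, 0], [-3.7, 0, 0, 0, 0, 0], [-4.3, 0, 0, 0, 0, 0], [-4.9, 0, 0, 0, 0, 0], [-5.4, 0, 0, 0, 0, 0], [-5.8, 0, 0, 0, 0, 0], [-5.9, 0, 0, 0, 0, 0], [-5.9, 0, 0, 0, 0, 0]])

```text
t: 13.83
eef_pos: [558.3, -34.3, 206.7]
tcp_rot: [3.142, -0.0, 1.633]
ft_force: [-0.5, 0.4, -0.2]
opening: 0.041
```

```bash
python3 - <<'E'
from h import *
go(551.4+.0619*130.5-1.2,94.5-.998*130.5,206.7,93.55)
m=camera_model("wrist"); w=read_camera("wrist")[:,:,::-1].copy()
cv2.imwrite("pics/z10raw.png",w)
cv2.imwrite("pics/z10.png",cv2.resize(w[110:210,112:512],(800,200),interpolation=cv2.INTER_CUBIC).repeat(1,0))
E
```

```text
delta [-0.14 -0.01  0.  ] [ 0. -0. -0.] pos [558.3 -34.3 206.7] yaw 93.5 t 13.83 F [-0.5  0.4 -0.2]
```

View pics/z10.png

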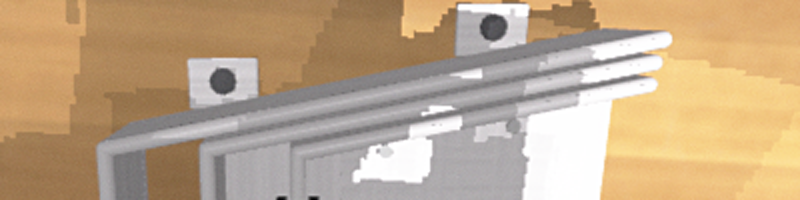

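```bash
python3 - <<'E'
from h import *
m=camera_model("wrist"); f=lambda P:(np.array(P,float)+.5)/2-.5+[112,110]
L=ray(m,f([(666,34),(99,148)]),34)[:,:2];M=ray(m,f([(656,58),(202,149)]),28)[:,:2];S=ray(m,f([(650,81),(293,152)]),25)[:,:2]
a=np.radians(-86.45);u=np.array([np.cos(a),np.sin(a)]);v=np.array([-u[1],u[0]])
for n,A,B,wl in(("M-L",M,L,1.2),("S-M",S,M,1.3)):
    d=A-B; print(n,'rear long(0)',d[0]@u,'lat(6)',d[0]@v,'nose long(-24)',d[1]@u,'lat',wl,d[1]@v)
E
```

```text
M-L rear long(0) -1.9213647737710202 lat(6) 6.478452556516553 nose long(-24) -26.502799647910326 lat 1.2 1.623065547067094
S-M rear long(0) -1.0466794660997725 lat(6) 6.467072433034007 nose long(-24) -25.2327207627599 lat 1.3 1.5363677584556548
```

The mid tray is about 2 mm and the small tray about 1 mm short of exactly flush. Both are centred to about 0.5 mm, which is within tolerance. I release and lift away.

Call:
arm_command(steps=[[0, 0, 0, 0, 0, 0], [0, 0, 0, 0, 0, 0], [0, 0, 0, 0, 0, 0], [0, 0, 0, 0, 0, 0], [0, 0, -1, 0, 0, 0], [0, 0, -3, 0, 0, 0], [0, 0, -6, 0, 0, 0], [0, 0, -9, 0, 0, 0], [0, 0, -12, 0, 0, 0], [0, 0, -15, 0, 0, 0], [4, 0, -15, 0, 0, 0], [8, 0, -15, 0, 0, 0]], jaw=1.4)

```text
t: 14.88
eef_pos: [553.1, 45.4, 359.5]
tcp_rot: [3.137, 0.0, 1.629]
ft_force: [1.0, 0.0, 0.5]
opening: 0.145
```

Call:
arm_command(steps=[[4, 0, 0, 0, 0, 0], [8, 0, 0, 0, 0, 0], [12, 0, 0, 0, 0, 0], [16, 0, 0, 0, 0, 0], [20, 0, 0, 0, 0, 0], [24, 0, 0, 0, 0, 0], [28, 0, 0, 0, 0, 0], [29, 0, 0, 0, 0, 0], [29, 0, 0, 0, 0, 0]])

```text
t: 15.63
eef_pos: [534.3, 337.8, 357.2]
tcp_rot: [3.141, -0.0, 1.636]
ft_force: [-0.3, 0.2, -1.0]
opening: 0.144
```

```bash
python3 - <<'E'
from h import *
t=read_camera("top")[:,:,::-1]; cv2.imwrite("pics/f.png",cv2.resize(t[110:250,280:420],(800,800),interpolation=cv2.INTER_CUBIC)[100:700])
s=state();print(s['t'],s['eef_pos'],s['ft_force'])
E
```

```text
15.6833 [534.69483558 336.07574817 357.07196051] [ 0.56529079 -0.33749524 -0.17499825]
```

The viewer limit is reached, so I make the last check numerically, with a brightness profile along the tray axis in the top image.

```bash
python3 - <<'E'
from h import *
m=camera_model("top"); im=cv2.cvtColor(read_camera("top"),cv2.COLOR_RGB2HSV)
p=np.array([555.2,-13.5]);a=np.radians(-86.45);u=np.array([np.cos(a),np.sin(a)]);v=np.array([-u[1],u[0]])
def prof(P): 
    q=proj(m,P).astype(np.float32); return [cv2.remap(im[:,:,k],q[:,:1],q[:,1:],cv2.INTER_LINEAR).ravel() for k in(1,2)]
xs=np.arange(-90,82,3.)
S=np.mean([prof(np.c_[p+x_*0+np.outer(xs,u)+l*v,np.full(len(xs),25)]) for l in(-10,-5,0,5,10) for x_ in[0]],0)
print('along',[(int(x),int(s),int(b)) for x,s,b in zip(xs,*S)])
ys=np.arange(-64,65,2.)
for x in(-65,-40): 
    s,b=prof(np.c_[p+x*u+np.outer(ys,v),np.full(len(ys),28)]); print('across',x,[(int(y),int(i),int(j)) for y,i,j in zip(ys,s,b) if abs(y)>36])
E
```

```text
along [(-90, 95, 231), (-87, 92, 229), (-84, 33, 236), (-81, 3, 248), (-78, 0, 247), (-75, 1, 247), (-72, 1, 247), (-69, 1, 247), (-66, 1, 247), (-63, 1, 247), (-60, 1, 247), (-57, 1, 247), (-54, 1, 247), (-51, 1, 247), (-48, 1, 247), (-45, 1, 247), (-42, 1, 247), (-39, 1, 247), (-36, 1, 247), (-33, 1, 247), (-30, 1, 247), (-27, 1, 247), (-24, 1, 247), (-21, 1, 247), (-18, 1, 247), (-15, 1, 247), (-12, 1, 247), (-9, 1, 247), (-6, 1, 247), (-3, 1, 247), (0, 1, 247), (3, 1, 247), (6, 0, 247), (9, 0, 248), (12, 4, 219), (15, 7, 180), (18, 2, 239), (21, 0, 247), (24, 0, 247), (27, 1, 247), (30, 0, 247), (33, 0, 249), (36, 4, 229), (39, 8, 151), (42, 6, 186), (45, 4, 244), (48, 37, 238), (51, 90, 229), (54, 98, 226), (57, 97, 225), (60, 80, 193), (63, 26, 141), (66, 7, 124), (69, 6, 154), (72, 3, 234), (75, 14, 242), (78, 72, 233), (81, 94, 231)]
across -65 [(-64, 103, 183), (-62, 97, 180), (-60, 64, 194), (-58, 25, 221), (-56, 4, 238), (-54, 6, 237), (-52, 12, 225), (-50, 4, 238), (-48, 2, 239), (-46, 2, 235), (-44, 2, 236), (-42, 1, 245), (-40, 1, 246), (-38, 0, 246), (38, 7, 177), (40, 7, 186), (42, 5, 229), (44, 2, 239), (46, 3, 225), (48, 4, 223), (50, 5, 231), (52, 3, 226), (54, 8, 209), (56, 6, 225), (58, 7, 240), (60, 24, 242), (62, 67, 237), (64, 93, 233)]
across -40 [(-64, 2, 252), (-62, 2, 246), (-60, 2, 232), (-58, 3, 224), (-56, 3, 224), (-54, 3, 231), (-52, 2, 240), (-50, 4, 240), (-48, 10, 233), (-46, 10, 231), (-44, 3, 239), (-42, 3, 230), (-40, 4, 229), (-38, 2, 239), (38, 3, 232), (40, 2, 231), (42, 5, 221), (44, 3, 232), (46, 3, 230), (48, 4, 217), (50, 5, 213), (52, 2, 239), (54, 1, 246), (56, 2, 247), (58, 3, 249), (60, 4, 252), (62, 4, 250), (64, 37, 242)]
```

```bash
python3 -c "
from cell import *
print(job_done(), state()['t'])"
```

```text
the job is handed in; nothing more can be done
the job is handed in; nothing more can be done
```

Both trays are nested and the job is handed in at about 15.7 s of the 67 s allowed; it reports no verdict. I gripped each tray by its nose wall and slid it along the bench: the middle one into the large one first, then the smallest into the middle one. I then let go and moved the arm clear.

- **Flush:** before the final release, the middle tray's rear edge was about 2 mm further out than the large tray's. The smallest tray's was about 1 mm further out than the middle tray's. The limit is 6 mm.
- **Centred and aligned:** both were off centre by about 0.5 mm, and the walls ran parallel to within about 0.5°.
- **Force:** the wrist read at most about 8 N at the check points, when the jaws closed. It read under 2 N at the end of each insertion. I did not measure the force between the trays directly.
- **Bystanders:** I planned the moves to stay clear of them, but did not measure their positions again at the end.
- **After release:** the picture limit was reached, so I checked the top image by numbers. The nose walls were about 24 mm (smallest to middle) and 27 mm (middle to large) apart, which roughly fits the earlier figures. Nothing disagreed by more than about 1–2 mm.

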